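# Put away the machine accessories on the workshop bench

## Robot

A 7-joint arm with a two-finger parallel gripper is mounted at the origin on the work surface. World frame = base frame: x ahead of the robot, y to its left, z up, the work surface at z = 0. Lengths are in m, angles in rad, forces in N, time in s.
With the tool pointing down it reaches from about 0.425 to 0.875 m from the base axis. Payload 4.7 kg.
Tool frame: the origin (TCP) lies between the finger pads; the fingertips stand 22 mm ahead of it and the grasp point (between the pads) lies 3 mm ahead of it; z points along the fingers, y is the line along which they close (so a half turn about z gives the same grasp; the last joint's range is limited). The gripper opens to 87 mm and grips with 3 to 60 N. Pads are 19 mm wide; open, the fingers measure 117 mm over their backs; the gripper's body (75 mm by 190 mm) begins 51 mm behind the grasp point.
Start: joints at [-1.123, 0.321, -0.07, 1.45, 0.023, 1.371, -0.057], TCP at [0.273, 0.59, 0.245] pointing down, gripper open.
Joint ranges: [-2.86, 2.86], [-0.3, 2.09], [-1.38, 1.24], [0.06, 2.45], [-1.56, 4.7], [0.09, 2.05], [-2.69, 2.69]. Speed limits (rad/s): [2.57, 2.57, 3.14, 3.14, 3.14, 3.14, 3.14].

## Interface

Orientations are given as a rotation vector (axis times angle).
In Python, from bench import ctrl gives the robot as it stands. The module is installed in compiled form; this text tells all that it offers.
- The arm moves only by the tool send_rows, never from a script. Its argument "motion" is a list of rows, each an object with "claw": the opening, from -1 (shut) to 1 (fully open); "slide": the shift along the tool's x, y, z in mm, a list of three; "delta_rot": the turn, a rotation vector about the tool's x, y, z in rad, a list of three. In form: [{"claw": claw, "slide": [x, y, z], "delta_rot": [ax, ay, az]}, ...]. A call has 1 to 5 rows; each row is the pose to reach, as a shift and turn from the pose commanded when the call began, along the tool's axes at that moment; what a row does not reach only later rows make up. A row lasts 1/10 s, in which the tool goes at most 50 mm and 8.59 degrees, less where a joint would pass 70% of its speed; a pose out of reach is approached as far as the arm can. A call with a gripper value outside its range is refused whole. The fingers move at their own pace and stop on an object; "grip_force" is the grip in N (left out, the last holds). Time passes only in rows, so rows that repeat a pose let the fingers close. It gives the time, the measured TCP pose, the force, the opening and the grip force at its end, in the units of the state.
- ctrl.get_state(): the state, without advancing time (a new reading comes with each control period).
- ctrl.get_image(name): name is "scene" or "top" or "wrist"; returns a dict with "color" (384x512x3 uint8, blue, green, red), "fx", "fy", "cx", "cy" (pixels), "pose" (4x4, takes a point from camera to world coordinates). Camera axes: x right, y down, z forward; pixel columns grow to the right and rows downward; lengths in m; the calibration is good to about 2 mm. A picture is of the moment at which its call begins. There is no depth.
- ctrl.close_job(): hands the job in; it is judged then, once.
The state is a dict: "time": time; "joint_positions": joint angles; "qd": joint speeds; "joint_torque": joint torques, N m; "position": TCP position; "tool_rot": TCP orientation; "ft_force": force on the tool from outside, world axes, zero at the start; "torque": the same for the moment, N m; "grip_width": opening from 0.0 (shut) to 1.0 (fully open); "grip_force": force on a finger pad.
Only numpy, scipy, OpenCV 4.12 (cv2) and the standard library are available. Lean on these libraries where they do the work, as an engineer would, in place of code of your own. Each camera call takes 0.05 s, during which the arm holds its last target. There are 200 camera calls.

## Task

Tidy the loose machine accessories away: set the gear over the pin of its stand, stand the drill chuck in the block with the round recess and seat the V-block, groove upwards, in the block with the rectangular recess, each resting fully down and flat; set these three down rather than letting them drop. For the loose hex nut, first turn the parts carousel by its posts until the bin that already holds two such nuts is at the open front, squarely between the guard's two sides, and only then drop the nut into that bin and leave the bin there.

Things in the scene. Friction and masses are not known exactly. Their poses are not given: they have to be found in the camera images.
- gear: loose steel spur gear lying flat, 60 mm outside diameter, 20 mm thick, open bore 32 mm, about 0.25 kg. Origin: centre of its underside, z up
- chuck: loose steel drill chuck standing upright on its flat foot: cylinder 44 mm in diameter up to 50 mm above the foot, then a cone with three small jaws up to 72 mm; about 0.45 kg. Origin: centre of its foot, z up
- vblock: loose steel V-block, 62 mm (its x, along the groove) x 40 mm (its y) x 35 mm high, V groove in the top; the two long sides are upright and flat, 40 mm apart; about 0.35 kg. Origin: centre of its underside, z up
- nut: loose large steel hex nut lying flat, 34 mm across flats (39 mm across corners), 20 mm high, 20 mm hole, about 0.09 kg; flat sides face along its x axis and every 60 degrees from it. Origin: centre of its underside, z up. (The two like it in the carousel are fixed samples.)
- gear_stand: fixed stand for the gear: wooden plate 90 x 90 x 18 mm with an upright steel pin in its centre, 14 mm in diameter, its top 53 mm above the bench. Origin: centre of the underside, z up; it may be turned by up to 0.3 rad
- chuck_block: fixed wooden block 90 x 90 x 27 mm with a round recess 62 mm in diameter and 15 mm deep in its centre (recess floor 12 mm above the bench). Origin: centre of the underside, z up
- vblock_block: fixed wooden block 104 x 82 x 22 mm with a rectangular recess 82 mm (its x) x 60 mm (its y), 10 mm deep (recess floor 12 mm above the bench). The V-block's x goes along the block's x, either way round. Origin: centre of the underside, z up
- carousel: fixed carousel foot; origin on the wheel's upright axis at bench height, its -x axis to the open front. Wheel: 252 mm across, floor 20 mm and rim 50 mm above the bench, four quarter bins. On each dividing wall, 45 deg from bin middles, a round post, 14 mm thick, 108 mm from the axis, 49 to 85 mm high, to turn it by. A wire guard 103 mm high covers the half behind x = 30 mm, out to y = +-145 mm
- wheel (a joint): angle of the carousel wheel, rad, counter-clockwise from above; 0 when the nut bin is in the middle of the open front; it turns from -0.5 to 2.4 between stops, starts at 1 to 2, needs about 0.15 N m to turn and stays where it is left
- nut_bin (a point): middle of the floor of the bin that holds the two fixed sample nuts; 70 mm from the wheel's axis, 20 mm above the bench; turns with the wheel. The samples (20 mm high) lie in its outer corners, 100 mm from the axis, 34 deg to either side of its middle line; the rest of it is free. The other bins hold bolts, washers and dowels
Not all that is in view belongs to the job. What is shaped like the gear_stand but purple or red is not meant.

How it is judged:
On the way:
1. the nut bin has been turned to the open front (within 0.3 rad) while the nut is not yet in it (value of joint wheel between -0.3 and 0.3 rad and distance between nut and nut_bin above 0.09 m), for 0.2 s.
At the end, for the whole second after the job is handed in: Gear flat on its stand, pin through its bore (centre within 12 mm); chuck upright in the round recess (12 mm), V-block flat in the rectangular one (16 mm), undersides within 4 mm of the floor; nut in the nut bin, that bin within 0.3 rad of the open front; all at rest (horizontal distance between gear and gear_stand below 0.012 m and z of gear in the frame of gear_stand between 0.014 and 0.022 m and angle between each of gear, chuck, vblock's own z axis and vertical below 0.1 rad and horizontal distance between chuck and chuck_block below 0.012 m and z of chuck in the frame of chuck_block below 0.016 m and horizontal distance between vblock and vblock_block below 0.016 m and z of vblock in the frame of vblock_block below 0.016 m and horizontal distance between nut and nut_bin below 0.06 m and z of nut in the frame of nut_bin below 0.03 m and value of joint wheel between -0.3 and 0.3 rad and linear speed of each of gear, chuck, vblock, nut below 0.02 m/s); the robot touches nothing.
It fails at once if the gear, the chuck or the V-block is let fall (faster than 0.8 m/s while the fingers do not hold it) ((linear speed of gear above 0.8 m/s and contact force between the fingers and gear below 0.05 N) or (linear speed of chuck above 0.8 m/s and contact force between the fingers and chuck below 0.05 N) or (linear speed of vblock above 0.8 m/s and contact force between the fingers and vblock below 0.05 N)).
It also fails if it takes over 131 s, if anything falls off the work surface, if the arm or the gripper's body presses on something with over 40 N, if the wrist force passes 120 N, or if a joint passes its speed limit or range.

## Working session

There is one attempt and no reset: what is moved stays moved. The work goes in short steps, Python scripts to look and compute and a tool call to move; the robot and the scene stay as the last step left them, time stands still between calls to the robot, and variables do not carry over. Pictures are saved under pics/ and viewed, at most 17 in all, crops included, and the job is handed in when it is done.

Besides the shell and the picture viewer there is one more tool, called after ">>>" as a command line: name --argument value ..., lists and objects as JSON in quotes. send_rows: Moves the arm, as the interface text tells. Its arguments: {"type":"object","properties":{"motion":{"type":"array","items":{"type":"object","properties":{"claw":{"type":"number"},"slide":{"type":"array","items":{"type":"number"}},"delta_rot":{"type":"array","items":{"type":"number"}}}}},"grip_force":{"type":"number"}},"required":["motion"]}

```bash
mkdir -p pics; cat > h.py <<'E'
import numpy as np, cv2
from bench import ctrl
from scipy.spatial.transform import Rotation as R
def snap(n,tag):
    im=ctrl.get_image(n); cv2.imwrite(f'pics/{tag}.png',im['color'])
    np.savez(f'pics/{tag}.npz',**{k:np.array(im[k]) for k in im}); return im
def load(tag): return np.load(f'pics/{tag}.npz')
def ray(im,u,v):
    P=np.array(im['pose']); d=P[:3,:3]@np.array([(u-im['cx'])/im['fx'],(v-im['cy'])/im['fy'],1]); return P[:3,3],d
def onz(im,u,v,z):
    o,d=ray(im,u,v); return o+d*(z-o[2])/d[2]
def proj(im,p):
    P=np.array(im['pose']); c=P[:3,:3].T@(np.array(p)-P[:3,3]); return np.array([im['fx']*c[0]/c[2]+im['cx'],im['fy']*c[1]/c[2]+im['cy']])
def tri(obs):
    A=np.zeros((3,3));b=np.zeros(3)
    for im,u,v in obs:
        o,d=ray(im,u,v); d=d/np.linalg.norm(d); M=np.eye(3)-np.outer(d,d); A+=M;b+=M@o
    return np.linalg.solve(A,b)
E
python3 - <<'E'
from h import *
s=ctrl.get_state(); print({k:np.round(v,3) for k,v in s.items()})
for n in ['scene','top','wrist']:
    im=snap(n,n+'0'); print(n,im['fx'],np.round(im['pose'],3))
cv2.imwrite('pics/top0b.png',cv2.resize(cv2.imread('pics/top0.png'),(800,600),interpolation=cv2.INTER_CUBIC))
cv2.imwrite('pics/scene0b.png',cv2.resize(cv2.imread('pics/scene0.png'),(800,600),interpolation=cv2.INTER_CUBIC))
E
```

```text
{'time': np.float64(0.0), 'joint_positions': array([-1.123,  0.322, -0.07 ,  1.452,  0.023,  1.371, -0.057]), 'qd': array([ 0.   , -0.   , -0.002, -0.002,  0.   , -0.001, -0.   ]), 'joint_torque': array([-0.0000e+00, -4.9129e+01, -4.0400e-01, -3.1253e+01, -6.4000e-02,
        4.3000e-02,  0.0000e+00]), 'position': array([0.273, 0.589, 0.243]), 'tool_rot': array([-6.760e-01, -3.068e+00,  3.000e-03]), 'ft_force': array([0.503, 0.661, 0.075]), 'torque': array([0.022, 0.021, 0.008]), 'grip_force': np.float64(0.0), 'grip_width': np.float64(0.996)}
scene 390.807383238755 [[ 0.765  0.426 -0.483  0.942]
 [ 0.644 -0.488  0.589 -0.663]
 [ 0.015 -0.762 -0.648  0.694]
 [ 0.     0.     0.     1.   ]]
top 469.9341009111068 [[-0.004 -0.998  0.065  0.401]
 [-1.     0.003 -0.01  -0.048]
 [ 0.01  -0.065 -0.998  1.183]
 [ 0.     0.     0.     1.   ]]
wrist 285.3329393268571 [[ 0.421  0.88   0.219  0.213]
 [ 0.907 -0.408 -0.103  0.617]
 [-0.002  0.242 -0.97   0.383]
 [ 0.     0.     0.     1.   ]]
```

View pics/top0b.png

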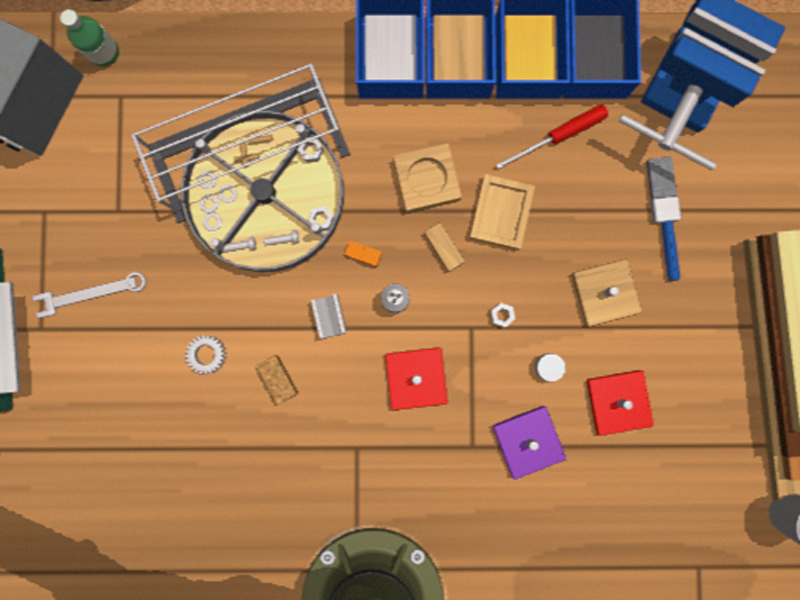

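View pics/scene0b.png

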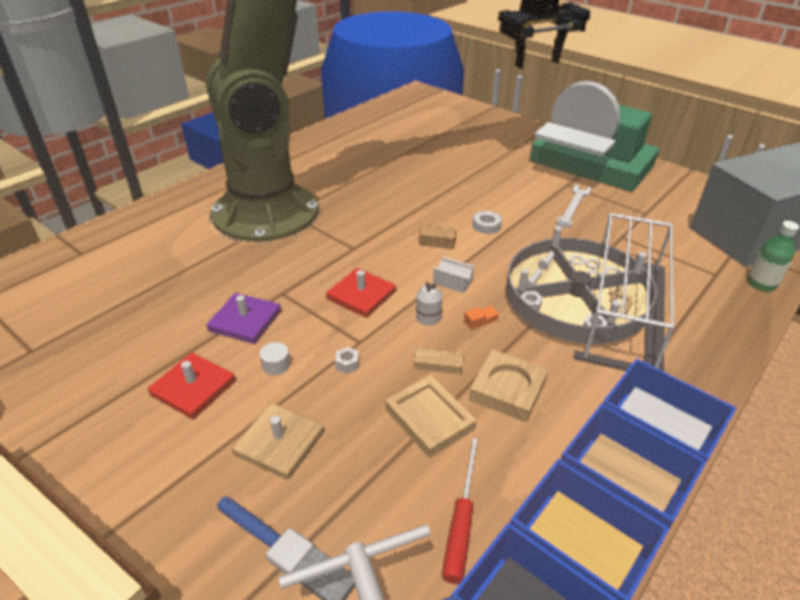

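The top view (800 px wide) shows the gear at (205,355), chuck (395,299), V-block (328,316), nut (503,315) and the wooden pin stand (607,293). The round recess is at (427,177), the rectangular one at (502,212) and the carousel hub at (264,190), with its sample nuts at (311,149) and (320,218). The scene view shows the same things, with the gear at (487,221), chuck (429,290), nut (347,359) and stand pin (275,421).

```bash
python3 - <<'E'
from h import *
T=load('top0');S=load('scene0');k=.64
pts=dict(gear=((205,355),(487,220)),nut=((503,315),(347,356)),chucktip=((395,297),(431,285)),pin=((613,291),(277,421)),
 cb_a=((392,158),(495,352)),hub=((264,190),(578,282)),cbrec=((427,176),(510,378)))
for n,(a,b) in pts.items(): print(n,np.round(tri([(T,a[0]*k,a[1]*k),(S,b[0]*k,b[1]*k)]),3))
g=lambda n,l,z:print(n,[np.round(onz(T,u*k,v*k,z)[:2],3).tolist() for u,v in l])
g('cb',[(392,158),(452,144),(462,198),(404,212)],.027)
g('vb',[(482,175),(535,183),(521,250),(470,238)],.022)
g('st',[(572,273),(627,260),(641,313),(586,326)],.018)
g('guard',[(182,218),(345,155)],.0); g('guardtop',[(134,136),(313,67)],.103);
g('posts',[(201,143),(299,128),(322,235),(216,243)],.085)
g('samples',[(311,149),(320,218)],.04)
g('vblock',[(310,302),(338,294),(346,331),(320,339)],.035)
g('nut',[(503,315)],.02);g('gear',[(205,355)],.02)
E
python3 - <<'E'
import cv2
im=cv2.imread('pics/top0.png'); c=im[30:260,80:420]
cv2.imwrite('pics/c1.png',cv2.resize(c,(800,541),interpolation=cv2.INTER_CUBIC))
E
```

```text
gear [0.383 0.267 0.011]
nut [ 0.445 -0.207  0.016]
chucktip [ 0.472 -0.035  0.067]
pin [ 0.481 -0.374  0.045]
cb_a [ 0.659 -0.055  0.056]
hub [0.64  0.169 0.04 ]
cbrec [ 0.667 -0.087  0.025]
cb [[0.696, -0.031], [0.718, -0.127], [0.631, -0.142], [0.609, -0.05]]
vb [[0.669, -0.175], [0.656, -0.26], [0.548, -0.236], [0.567, -0.155]]
st [[0.511, -0.318], [0.532, -0.406], [0.447, -0.427], [0.427, -0.339]]
guard [[0.604, 0.31], [0.708, 0.046]]
guardtop [[0.71, 0.352], [0.815, 0.086]]
posts [[0.704, 0.257], [0.727, 0.109], [0.563, 0.074], [0.552, 0.232]]
samples [[0.707, 0.097], [0.597, 0.082]]
vblock [[0.465, 0.097], [0.478, 0.054], [0.42, 0.041], [0.408, 0.082]]
nut [[0.445, -0.206]]
gear [[0.383, 0.264]]
```

View pics/c1.png

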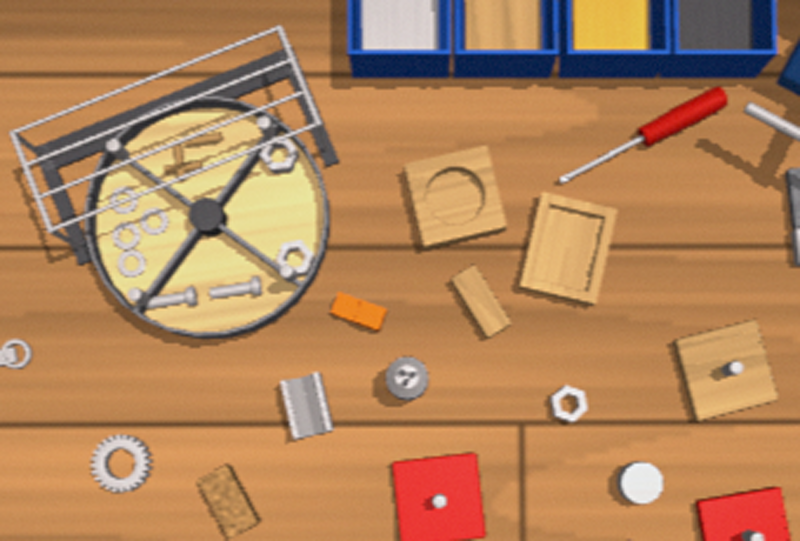

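The crop shows post tops at (113,145), (264,122), (288,272) and (136,296), and the hub at (208,216). The guard's front feet are at (82,262) and (334,162), the V-block is at (305,405) and the recesses are at (455,193) and (568,248).

```bash
python3 - <<'E'
from h import *
T=load('top0');k=1/2.353
O=lambda u,v,z:onz(T,u*k+80,v*k+30,z)[:2]
P=np.array([O(u,v,.085) for u,v in [(113,145),(264,122),(288,272),(136,296)]])
c=P.mean(0); d=P-c; print('c',c,'r',np.linalg.norm(d,axis=1),'ang',np.degrees(np.arctan2(d[:,1],d[:,0])))
print(O(208,216,.05),'gfeet',O(82,262,.0),O(334,162,0.),'gtop',O(12,132,.103),O(281,28,.103),O(51,230,.103),O(320,123,.103))
print('vb edges',[O(u,v,.035).round(3) for u,v in [(281,380),(319,372),(331,432),(292,440)]])
print('cb',[O(u,v,.027).round(3) for u,v in[(404,163),(488,147),(506,229),(426,251)]], 'rec',O(455,194,.027))
print('vbb',[O(u,v,.022).round(3) for u,v in[(540,192),(617,209),(596,305),(519,288)]],'in',[O(u,v,.022).round(3) for u,v in[(557,203),(606,212),(588,288),(537,280)]])
print('st',[O(u,v,.018).round(3) for u,v in[(675,342),(758,321),(777,398),(697,421)]],'pin',O(735,368,.053))
print('gear',O(121,463,.02),'nut',O(569,404,.02),'chuck',O(406,377,.06))
E
```

```text
c [0.6392716  0.17044194] r [0.10938846 0.1084151  0.10917014 0.10849085] ang [  53.7756903   -35.66651418 -126.18578487  144.44841603]
[0.63889454 0.16939229] gfeet [0.59953168 0.31376328] [0.70841504 0.04318624] gtop [0.7120941  0.35343615] [0.81738662 0.0883389 ] [0.61408418 0.31317024] [0.72096388 0.04919214]
vb edges [array([0.47 , 0.095]), array([0.478, 0.056]), array([0.416, 0.043]), array([0.407, 0.083])]
cb [array([ 0.7  , -0.033]), array([ 0.717, -0.122]), array([ 0.629, -0.141]), array([ 0.606, -0.056])] rec [ 0.66689468 -0.08699049]
vbb [array([ 0.67 , -0.178]), array([ 0.652, -0.26 ]), array([ 0.549, -0.236]), array([ 0.567, -0.154])] in [array([ 0.658, -0.196]), array([ 0.648, -0.248]), array([ 0.567, -0.228]), array([ 0.576, -0.174])]
st [array([ 0.51, -0.32]), array([ 0.532, -0.409]), array([ 0.45 , -0.427]), array([ 0.426, -0.341])] pin [ 0.47954438 -0.37286072]
gear [0.3841627  0.26342519] nut [ 0.44433012 -0.20618825] chuck [ 0.47085955 -0.0350747 ]
```

```bash
cat >> h.py <<'E'
def plan(x,y,z,yaw,mod=180,rel=None):
    """slide/rot from measured pose to target; yaw(deg)= world direction of the tool's y (closing) axis"""
    s=ctrl.get_state(); r=R.from_rotvec(s['tool_rot']); p=np.array(s['position'])
    ty=r.as_matrix()[:,1]; cur=np.degrees(np.arctan2(ty[1],ty[0]))
    c=[yaw+180*i for i in (-2,-1,0,1,2)] if mod==180 else [yaw+360*i for i in(-1,0,1)]
    c=min(c,key=lambda a:abs(a-cur))
    yv=np.array([np.cos(np.radians(c)),np.sin(np.radians(c)),0]); zv=np.array([0,0,-1.]); 
    g=R.from_matrix(np.column_stack([np.cross(yv,zv),yv,zv]))
    print('t %.2f cur yaw %.1f -> %.1f pos'%(s['time'],cur,c),p.round(4),'grip',round(float(s['grip_width'])*87,1),round(float(s['grip_force']),1),'F',np.round(s['ft_force'],1),'j7 %.2f'%s['joint_positions'][6])
    print(' slide',np.round(r.inv().apply(np.array([x,y,z])-p)*1000,1).tolist(),'rot',np.round((r.inv()*g).as_rotvec(),3).tolist())
E
python3 -c "
from h import *
plan(.5755,.0833,.20,-36)"
```

```text
t 0.15 cur yaw 65.1 -> 144.0 pos [0.2731 0.5894 0.2437] grip 87.2 0.0 F [0.5 0.4 0.6] j7 -0.06
 slide [-487.1, -332.1, 44.3] rot [-0.001, -0.001, -1.376]
```

>>> send_rows --motion '[{"claw":1,"slide":[-40,-27,4],"delta_rot":[0,0,0]},{"claw":1,"slide":[-80,-54,8],"delta_rot":[0,0,0]},{"claw":1,"slide":[-120,-82,12],"delta_rot":[0,0,0]},{"claw":1,"slide":[-160,-109,16],"delta_rot":[0,0,0]},{"claw":1,"slide":[-200,-136,20],"delta_rot":[0,0,0]}]'

```text
time: 0.65
position: [0.3982, 0.3804, 0.2243]
tool_rot: [0.676, 3.068, 0.0]
ft_force: [-0.0, 1.2, -0.1]
grip_width: 1.001
grip_force: 0.0
```

>>> send_rows --motion '[{"claw":1,"slide":[-40,-27,4],"delta_rot":[0,0,0]},{"claw":1,"slide":[-80,-54,8],"delta_rot":[0,0,0]},{"claw":1,"slide":[-120,-82,12],"delta_rot":[0,0,0]},{"claw":1,"slide":[-160,-109,16],"delta_rot":[0,0,0]},{"claw":1,"slide":[-200,-136,20],"delta_rot":[0,0,0]}]'

```text
time: 1.15
position: [0.5224, 0.173, 0.2044]
tool_rot: [0.676, 3.068, 0.001]
ft_force: [1.0, 1.7, -0.4]
grip_width: 1.002
grip_force: 0.0
```

>>> send_rows --motion '[{"claw":1,"slide":[-40,-27,4],"delta_rot":[0,0,0.14]},{"claw":1,"slide":[-87,-60,4],"delta_rot":[0,0,0.28]},{"claw":1,"slide":[-87,-60,4],"delta_rot":[0,0,0.42]},{"claw":1,"slide":[-87,-60,4],"delta_rot":[0,0,0.56]},{"claw":1,"slide":[-87,-60,4],"delta_rot":[0,0,0.7]}]'

```text
time: 1.65
position: [0.5756, 0.0829, 0.2001]
tool_rot: [-1.697, -2.643, 0.001]
ft_force: [0.5, 0.2, 0.1]
grip_width: 1.001
grip_force: 0.0
```

>>> send_rows --motion '[{"claw":1,"slide":[0,0,0],"delta_rot":[0,0,0.14]},{"claw":1,"slide":[0,0,0],"delta_rot":[0,0,0.28]},{"claw":1,"slide":[0,0,0],"delta_rot":[0,0,0.42]},{"claw":1,"slide":[0,0,0],"delta_rot":[0,0,0.56]},{"claw":1,"slide":[0,0,0],"delta_rot":[0,0,0.7]}]'

```text
time: 2.15
position: [0.5753, 0.0839, 0.2002]
tool_rot: [-2.499, -1.904, 0.001]
ft_force: [-0.3, -0.2, -0.6]
grip_width: 1.0
grip_force: 0.0
```

>>> send_rows --motion '[{"claw":1,"slide":[0,0,0],"delta_rot":[0,0,0.14]},{"claw":1,"slide":[0,0,0],"delta_rot":[0,0,0.28]},{"claw":1,"slide":[0,0,0],"delta_rot":[0,0,0.36]},{"claw":1,"slide":[0,0,0],"delta_rot":[0,0,0.36]}]'

```text
time: 2.55
position: [0.5754, 0.0839, 0.2003]
tool_rot: [-2.795, -1.434, 0.001]
ft_force: [0.3, 0.2, -0.2]
grip_width: 1.002
grip_force: 0.0
```

```bash
python3 -c "
from h import *
plan(.5755,.0833,.079,-36)
im=snap('wrist','w1')
print(np.round(im['pose'],3))"
```

```text
t 2.55 cur yaw -35.7 -> -36.0 pos [0.5754 0.0839 0.2003] grip 87.1 0.0 F [ 0.3  0.2 -0.2] j7 -0.72
 slide [-0.4, 0.5, 121.3] rot [-0.0, 0.0, 0.005]
[[ 0.812 -0.566 -0.142  0.614]
 [-0.584 -0.788 -0.197  0.137]
 [-0.001  0.243 -0.97   0.34 ]
 [ 0.     0.     0.     1.   ]]
```

View pics/w1.png

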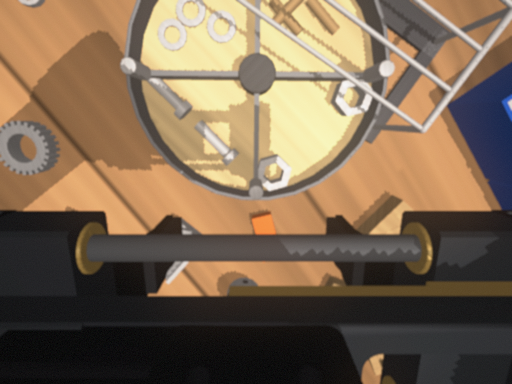

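The post is at (255,190), the hub at (257,72) and the gear at (28,147). The fingers line up tangentially over the post.

```bash
python3 -c "
from h import *
W=load('w1')
for u,v in [(255,188),(387,69),(128,65)]: print(onz(W,u,v,.085))
print(onz(W,257,72,.05), 'gear',onz(W,28,147,.02), proj(W,[.5755,.0833,.085]))
T=load('top0'); S=load('scene0')
print(tri([(W,28,147),(T,121/2.353+80,463/2.353+30)]))"
```

```text
[0.57894474 0.08739412 0.085     ]
[0.72741805 0.10598304 0.085     ]
[0.55454306 0.23414546 0.085     ]
[0.64166609 0.17132818 0.05      ] gear [0.39222855 0.26033733 0.02      ] [254.55329321 193.620883  ]
[0.38385329 0.26583652 0.00790554]
```

>>> send_rows --motion '[{"claw":0.3,"slide":[0,0,30],"delta_rot":[0,0,0]},{"claw":0.3,"slide":[0,0,60],"delta_rot":[0,0,0]},{"claw":0.3,"slide":[0,0,90],"delta_rot":[0,0,0]},{"claw":0.3,"slide":[0,0,121],"delta_rot":[0,0,0]},{"claw":0.3,"slide":[0,0,121],"delta_rot":[0,0,0]}]' --grip_force 15

```text
time: 3.1
position: [0.572, 0.0834, 0.0753]
tool_rot: [-2.792, -1.436, 0.013]
ft_force: [0.0, 0.3, -1.1]
grip_width: 0.675
grip_force: 0.0
```

>>> send_rows --motion '[{"claw":-1,"slide":[0,0,0],"delta_rot":[0,0,0]},{"claw":-1,"slide":[0,0,0],"delta_rot":[0,0,0]},{"claw":-1,"slide":[0,0,0],"delta_rot":[0,0,0]},{"claw":-1,"slide":[0,0,0],"delta_rot":[0,0,0]},{"claw":-1,"slide":[0,0,0],"delta_rot":[0,0,0]}]'

```text
time: 3.6
position: [0.5761, 0.084, 0.0804]
tool_rot: [2.795, 1.434, 0.002]
ft_force: [0.1, 0.1, -0.6]
grip_width: 0.28
grip_force: 0.0
```

>>> send_rows --motion '[{"claw":-1,"slide":[0,0,0],"delta_rot":[0,0,0]},{"claw":-1,"slide":[0,0,0],"delta_rot":[0,0,0]},{"claw":-1,"slide":[0,0,0],"delta_rot":[0,0,0]},{"claw":-1,"slide":[0,0,0],"delta_rot":[0,0,0]}]'

```text
time: 4.0
position: [0.576, 0.0838, 0.08]
tool_rot: [2.795, 1.433, 0.001]
ft_force: [1.0, -0.6, 3.1]
grip_width: 0.155
grip_force: 15.0
```

>>> send_rows --motion '[{"claw":-1,"slide":[1,-14.5,0],"delta_rot":[0,0,0.135]},{"claw":-1,"slide":[3.9,-28.8,0],"delta_rot":[0,0,0.27]},{"claw":-1,"slide":[8.7,-42.6,0],"delta_rot":[0,0,0.405]},{"claw":-1,"slide":[15.4,-55.5,0],"delta_rot":[0,0,0.54]},{"claw":-1,"slide":[23.7,-67.5,0],"delta_rot":[0,0,0.675]}]'

```text
time: 4.5
position: [0.5361, 0.143, 0.08]
tool_rot: [3.114, 0.418, 0.007]
ft_force: [6.7, -0.3, -3.7]
grip_width: 0.155
grip_force: 15.0
```

```bash
python3 -c "
from h import *
c=np.array([.6393,.1705]);a=np.radians(156.9)
plan(*(c+.108*np.array([np.cos(a),np.sin(a)])),.079,66.9)"
```

```text
t 4.50 cur yaw -74.7 -> -113.1 pos [0.5361 0.143  0.08  ] grip 13.5 15.0 F [ 6.7 -0.3 -3.7] j7 -1.46
 slide [22.2, -66.4, 1.1] rot [-0.001, -0.004, 0.67]
```

>>> send_rows --motion '[{"claw":-1,"slide":[1,-14.5,0],"delta_rot":[0,0,0.135]},{"claw":-1,"slide":[3.9,-28.8,0],"delta_rot":[0,0,0.27]},{"claw":-1,"slide":[8.7,-42.6,0],"delta_rot":[0,0,0.405]},{"claw":-1,"slide":[15.4,-55.5,0],"delta_rot":[0,0,0.54]},{"claw":-1,"slide":[23.7,-67.5,0],"delta_rot":[0,0,0.675]}]'

```text
time: 5.0
position: [0.5411, 0.2132, 0.08]
tool_rot: [3.076, -0.636, 0.006]
ft_force: [5.1, -3.9, -1.1]
grip_width: 0.152
grip_force: 15.0
```

>>> send_rows --motion '[{"claw":-1,"slide":[0,0,0],"delta_rot":[0,0,0]},{"claw":-0.3,"slide":[0,0,0],"delta_rot":[0,0,0]},{"claw":-0.3,"slide":[0,0,0],"delta_rot":[0,0,0]},{"claw":-0.3,"slide":[0,0,0],"delta_rot":[0,0,0]},{"claw":-0.3,"slide":[0,0,0],"delta_rot":[0,0,0]}]'

```text
time: 5.5
position: [0.5387, 0.2138, 0.0794]
tool_rot: [3.078, -0.628, -0.001]
ft_force: [1.1, -0.2, -0.2]
grip_width: 0.334
grip_force: 0.0
```

>>> send_rows --motion '[{"claw":-0.3,"slide":[0,0,-30],"delta_rot":[0,0,0]},{"claw":0.5,"slide":[0,0,-70],"delta_rot":[0,0,0]},{"claw":1,"slide":[0,0,-120],"delta_rot":[0,0,0]}]'

```text
time: 5.8
position: [0.5377, 0.2133, 0.1992]
tool_rot: [3.076, -0.627, -0.005]
ft_force: [1.6, 0.7, -1.0]
grip_width: 0.452
grip_force: 0.0
```

```bash
python3 -c "
from h import *
plan(.3842,.2640,.2,0)
im=snap('top','t1')
c=im['color'][30:160,80:290]
cv2.imwrite('pics/t1c.png',cv2.resize(c,None,fx=3,fy=3,interpolation=cv2.INTER_CUBIC))"
```

```text
t 5.80 cur yaw -113.1 -> -180.0 pos [0.5377 0.2133 0.1992] grip 39.3 0.0 F [ 1.6  0.7 -1. ] j7 -2.27
 slide [-161.1, 13.4, -0.3] rot [0.004, 0.0, 1.168]
```

View pics/t1c.png

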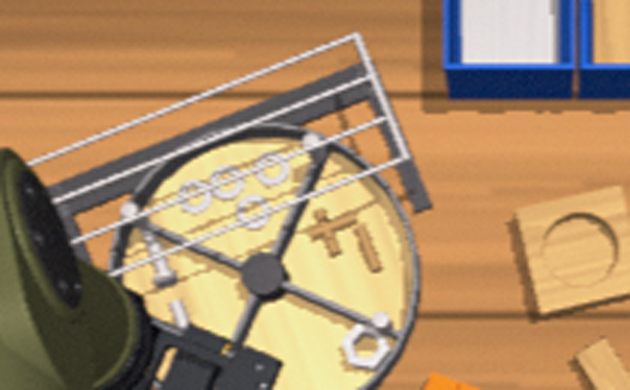

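The nut bin now faces the front: the right-hand post is at (380,322) with a sample nut beside it at (366,345), and the hub is at (264,277). The gripper hides the other half.

>>> send_rows --motion '[{"claw":1,"slide":[-40,3,0],"delta_rot":[0,0,0]},{"claw":1,"slide":[-80,6,0],"delta_rot":[0,0,0]},{"claw":1,"slide":[-120,10,0],"delta_rot":[0,0,0]},{"claw":1,"slide":[-161,13,15],"delta_rot":[0,0,0]},{"claw":1,"slide":[-161,13,30],"delta_rot":[0,0,-0.13]}]'

```text
time: 6.35
position: [0.3809, 0.2677, 0.1692]
tool_rot: [-3.112, 0.413, 0.005]
ft_force: [0.3, -0.2, -0.3]
grip_width: 0.94
grip_force: 0.0
```

>>> send_rows --motion '[{"claw":1,"slide":[0,0,0],"delta_rot":[0,0,-0.14]},{"claw":1,"slide":[0,0,0],"delta_rot":[0,0,-0.28]},{"claw":1,"slide":[0,0,0],"delta_rot":[0,0,-0.42]},{"claw":1,"slide":[0,0,0],"delta_rot":[0,0,-0.56]},{"claw":1,"slide":[0,0,0],"delta_rot":[0,0,-0.7]}]'

```text
time: 6.85
position: [0.3858, 0.2648, 0.1695]
tool_rot: [-3.068, -0.675, 0.0]
ft_force: [0.5, 0.3, -0.3]
grip_width: 0.997
grip_force: 0.0
```

>>> send_rows --motion '[{"claw":1,"slide":[0,0,0],"delta_rot":[0,0,-0.14]},{"claw":1,"slide":[0,0,0],"delta_rot":[0,0,-0.28]},{"claw":1,"slide":[0,0,0],"delta_rot":[0,0,-0.42]},{"claw":1,"slide":[0,0,0],"delta_rot":[0,0,-0.56]},{"claw":1,"slide":[0,0,0],"delta_rot":[0,0,-0.7]}]'

```text
time: 7.35
position: [0.3858, 0.2648, 0.1694]
tool_rot: [-2.65, -1.686, -0.0]
ft_force: [-0.6, -0.7, 0.1]
grip_width: 0.998
grip_force: 0.0
```

>>> send_rows --motion '[{"claw":1,"slide":[0,0,0],"delta_rot":[0,0,-0.09]},{"claw":1,"slide":[0,0,0],"delta_rot":[0,0,-0.09]}]'

```text
time: 7.55
position: [0.3858, 0.2648, 0.1694]
tool_rot: [-2.577, -1.797, 0.0]
ft_force: [0.3, -0.3, -0.2]
grip_width: 1.001
grip_force: 0.0
```

```bash
python3 -c "
from h import *
plan(.3842,.2640,.17,-20)
im=snap('wrist','w2');print(proj(im,[.3842,.264,.02]))"
```

```text
t 7.55 cur yaw -20.2 -> -20.0 pos [0.3858 0.2648 0.1694] grip 87.1 0.0 F [ 0.3 -0.3 -0.2] j7 -1.03
 slide [-1.3, -1.2, -0.6] rot [-0.0, -0.0, -0.004]
[252.8669373  186.38079432]
```

View pics/w2.png

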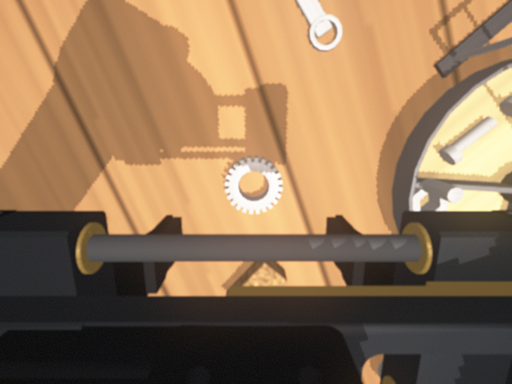

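The gear is at (253,185), about a pixel from the predicted position, and central between the fingers. Descending to grip it.

>>> send_rows --motion '[{"claw":1,"slide":[-1,-0.5,40],"delta_rot":[0,0,0]},{"claw":1,"slide":[-1,-0.5,80],"delta_rot":[0,0,0]},{"claw":1,"slide":[-1,-0.5,115],"delta_rot":[0,0,0]},{"claw":1,"slide":[-1,-0.5,130],"delta_rot":[0,0,0]},{"claw":1,"slide":[-1,-0.5,137],"delta_rot":[0,0,0]}]' --grip_force 30

```text
time: 8.1
position: [0.3841, 0.2631, 0.0308]
tool_rot: [2.578, 1.794, -0.005]
ft_force: [0.4, 0.4, 0.2]
grip_width: 1.003
grip_force: 0.0
```

>>> send_rows --motion '[{"claw":1,"slide":[0,0,4],"delta_rot":[0,0,0]},{"claw":1,"slide":[0,0,6.5],"delta_rot":[0,0,0]},{"claw":-1,"slide":[0,0,6.5],"delta_rot":[0,0,0]},{"claw":-1,"slide":[0,0,6.5],"delta_rot":[0,0,0]},{"claw":-1,"slide":[0,0,6.5],"delta_rot":[0,0,0]}]'

```text
time: 8.6
position: [0.3856, 0.2646, 0.0267]
tool_rot: [-2.577, -1.796, -0.002]
ft_force: [-0.4, -0.2, -0.5]
grip_width: 0.812
grip_force: 0.0
```

>>> send_rows --motion '[{"claw":-1,"slide":[0,0,0],"delta_rot":[0,0,0]},{"claw":-1,"slide":[0,0,0],"delta_rot":[0,0,0]},{"claw":-1,"slide":[0,0,0],"delta_rot":[0,0,0]},{"claw":-1,"slide":[0,0,0],"delta_rot":[0,0,0]}]'

```text
time: 9.0
position: [0.3853, 0.2644, 0.0264]
tool_rot: [-2.577, -1.797, -0.001]
ft_force: [-0.4, -1.1, 4.1]
grip_width: 0.682
grip_force: 30.0
```

```bash
python3 -c "
from h import *
plan(.4795,-.3735,.12,-20)"
```

```text
t 9.00 cur yaw -20.2 -> -20.0 pos [0.3853 0.2644 0.0264] grip 59.3 30.0 F [-0.4 -1.1  4.1] j7 -0.88
 slide [-566.0, 308.9, -93.9] rot [0.0, -0.001, -0.004]
```

>>> send_rows --motion '[{"claw":-1,"slide":[0,0,-25],"delta_rot":[0,0,0]},{"claw":-1,"slide":[0,0,-60],"delta_rot":[0,0,0]},{"claw":-1,"slide":[0,0,-94],"delta_rot":[0,0,0]},{"claw":-1,"slide":[-26,22,-94],"delta_rot":[0,0,0]},{"claw":-1,"slide":[-63,52,-94],"delta_rot":[0,0,0]}]'

```text
time: 9.5
position: [0.4123, 0.1888, 0.1208]
tool_rot: [-2.571, -1.804, -0.004]
ft_force: [1.9, -1.2, -3.2]
grip_width: 0.684
grip_force: 30.0
```

>>> send_rows --motion '[{"claw":-1,"slide":[-38,33,0],"delta_rot":[0,0,0]},{"claw":-1,"slide":[-76,66,0],"delta_rot":[0,0,0]},{"claw":-1,"slide":[-115,99,0],"delta_rot":[0,0,0]},{"claw":-1,"slide":[-154,132,0],"delta_rot":[0,0,0]},{"claw":-1,"slide":[-193,164,0],"delta_rot":[0,0,0]}]'

```text
time: 10.0
position: [0.4981, -0.0493, 0.1198]
tool_rot: [-2.576, -1.797, -0.001]
ft_force: [0.5, 1.2, -2.6]
grip_width: 0.687
grip_force: 30.0
```

>>> send_rows --motion '[{"claw":-1,"slide":[-45,13,0],"delta_rot":[0,0,0]},{"claw":-1,"slide":[-90,26,0],"delta_rot":[0,0,0]},{"claw":-1,"slide":[-135,39,0],"delta_rot":[0,0,0]},{"claw":-1,"slide":[-180,53,0],"delta_rot":[0,0,0]},{"claw":-1,"slide":[-225,66,0],"delta_rot":[0,0,0]}]'

```text
time: 10.5
position: [0.4818, -0.2828, 0.1192]
tool_rot: [-2.576, -1.797, 0.001]
ft_force: [0.1, -0.7, -1.9]
grip_width: 0.687
grip_force: 30.0
```

>>> send_rows --motion '[{"claw":-1,"slide":[-40,12,0],"delta_rot":[0,0,0]},{"claw":-1,"slide":[-70,21,0],"delta_rot":[0,0,0]},{"claw":-1,"slide":[-86,26,0],"delta_rot":[0,0,0]},{"claw":-1,"slide":[-86,26,0],"delta_rot":[0,0,0]}]'

```text
time: 10.9
position: [0.4749, -0.3745, 0.1193]
tool_rot: [2.581, 1.79, -0.005]
ft_force: [-0.4, -1.1, -2.7]
grip_width: 0.687
grip_force: 30.0
```

```bash
python3 -c "
from h import *
plan(.4795,-.3735,.12,-20)
im=snap('wrist','w3'); t=snap('top','t3')
print(proj(im,[.4795,-.3735,.053]), np.round(im['pose'],4))
a=im['color'][100:300]; b=cv2.resize(t['color'][140:240,340:440],(400,400),interpolation=cv2.INTER_CUBIC)
cv2.imwrite('pics/m3.png',np.vstack([a,cv2.copyMakeBorder(b,0,0,0,112,0)]))"
```

```text
t 10.90 cur yaw -20.5 -> -20.0 pos [ 0.4749 -0.3745  0.1193] grip 59.7 30.0 F [-0.4 -1.1 -2.7] j7 0.60
 slide [2.5, 4.0, -0.7] rot [-0.001, 0.003, -0.009]
[259.49870511 206.09249239] [[ 0.9364 -0.3398 -0.0875  0.498 ]
 [-0.3509 -0.908  -0.2289 -0.3125]
 [-0.0017  0.245  -0.9695  0.2589]
 [ 0.      0.      0.      1.    ]]
```

View pics/m3.png

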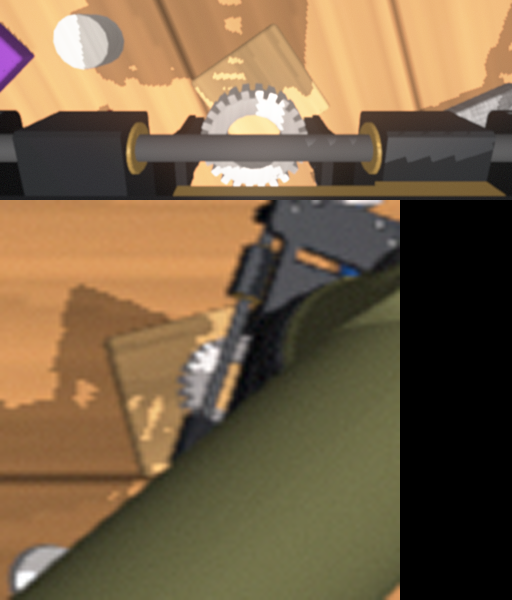

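The lower half shows the gear held flat above the wooden plate, and in the wrist strip the gear is at (253,137), centred between the fingers. The gear hides the pin, but its measured position has about 9 mm of clearance in the bore. Lowering.

>>> send_rows --motion '[{"claw":-1,"slide":[2.5,4,0],"delta_rot":[0,0,0]},{"claw":-1,"slide":[2.5,4,10],"delta_rot":[0,0,0]},{"claw":-1,"slide":[2.5,4,25],"delta_rot":[0,0,0]},{"claw":-1,"slide":[2.5,4,40],"delta_rot":[0,0,0]},{"claw":-1,"slide":[2.5,4,50],"delta_rot":[0,0,0]}]'

```text
time: 11.5
position: [0.4809, -0.369, 0.0676]
tool_rot: [-2.574, -1.796, 0.002]
ft_force: [-0.3, -0.5, -2.2]
grip_width: 0.687
grip_force: 30.0
```

```bash
python3 -c "
from h import *
plan(.4795,-.3735,.0445,-20)"
```

```text
t 11.50 cur yaw -20.2 -> -20.0 pos [ 0.4809 -0.369   0.0676] grip 59.8 30.0 F [-0.3 -0.5 -2.2] j7 0.63
 slide [-4.7, 0.3, 23.1] rot [-0.003, -0.001, -0.003]
```

>>> send_rows --motion '[{"claw":-1,"slide":[-3,0,0],"delta_rot":[0,0,0]},{"claw":-1,"slide":[-3,0,8],"delta_rot":[0,0,0]},{"claw":-1,"slide":[-3,0,16],"delta_rot":[0,0,0]},{"claw":-1,"slide":[-3,0,20],"delta_rot":[0,0,0]},{"claw":-1,"slide":[-3,0,21],"delta_rot":[0,0,0]}]'

```text
time: 12.0
position: [0.4805, -0.3728, 0.0485]
tool_rot: [-2.576, -1.796, 0.0]
ft_force: [0.6, -0.1, -3.4]
grip_width: 0.683
grip_force: 30.0
```

```bash
python3 -c "
from h import *
plan(.4795,-.3735,.0445,-20)"
```

```text
t 12.00 cur yaw -20.2 -> -20.0 pos [ 0.4805 -0.3728  0.0485] grip 59.4 30.0 F [ 0.6 -0.1 -3.4] j7 0.65
 slide [-1.0, -0.7, 4.0] rot [-0.001, -0.0, -0.004]
```

>>> send_rows --motion '[{"claw":-1,"slide":[-1,-0.5,2],"delta_rot":[0,0,0]},{"claw":-1,"slide":[-1,-0.5,3],"delta_rot":[0,0,0]},{"claw":-1,"slide":[-1,-0.5,4],"delta_rot":[0,0,0]},{"claw":-1,"slide":[-1,-0.5,4.5],"delta_rot":[0,0,0]},{"claw":-1,"slide":[-1,-0.5,4.5],"delta_rot":[0,0,0]}]'

```text
time: 12.5
position: [0.48, -0.3738, 0.0446]
tool_rot: [2.577, 1.797, 0.0]
ft_force: [-0.2, -0.4, -2.4]
grip_width: 0.689
grip_force: 30.0
```

>>> send_rows --motion '[{"claw":0.6,"slide":[0,0,0],"delta_rot":[0,0,0]},{"claw":1,"slide":[0,0,0],"delta_rot":[0,0,0]},{"claw":1,"slide":[0,0,0],"delta_rot":[0,0,0]},{"claw":1,"slide":[0,0,0],"delta_rot":[0,0,0]},{"claw":1,"slide":[0,0,0],"delta_rot":[0,0,0]}]'

```text
time: 13.0
position: [0.48, -0.374, 0.0447]
tool_rot: [2.577, 1.797, 0.0]
ft_force: [-0.7, -0.2, -0.0]
grip_width: 0.982
grip_force: 0.0
```

>>> send_rows --motion '[{"claw":1,"slide":[0,0,-15],"delta_rot":[0,0,0]},{"claw":1,"slide":[0,0,-50],"delta_rot":[0,0,0]},{"claw":1,"slide":[0,0,-90],"delta_rot":[0,0,0]},{"claw":1,"slide":[0,0,-120],"delta_rot":[0,0,0]},{"claw":1,"slide":[0,0,-120],"delta_rot":[0,0,0]}]'

```text
time: 13.5
position: [0.4817, -0.3764, 0.1703]
tool_rot: [2.571, 1.792, 0.006]
ft_force: [0.9, -0.5, 0.2]
grip_width: 0.998
grip_force: 0.0
```

```bash
python3 -c "
from h import *
plan(.444,-.206,.165,0)
im=snap('wrist','w4');print(proj(im,[.4795,-.3735,.038]))
print(proj(im,[.444,-.206,.02]))"
```

```text
t 13.50 cur yaw -20.3 -> 0.0 pos [ 0.4817 -0.3764  0.1703] grip 86.8 0.0 F [ 0.9 -0.5  0.2] j7 0.57
 slide [146.8, -94.4, 4.3] rot [0.008, 0.003, -0.354]
[249.67220931 186.9026087 ]
[149.26012678  28.34225151]
```

View pics/w4.png

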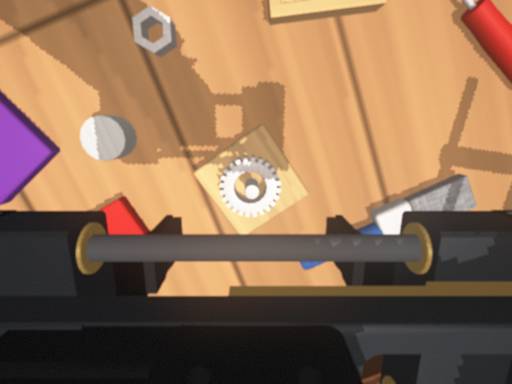

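The gear sits flat on its stand with the pin through the bore at (250,188). The nut is at (154,31). Next I work out the nut's flats.

```bash
python3 - <<'E'
from h import *
W=load('w4')
n=240; s=0.08/n; c0=onz(W,154,31,.02)
# rectified patch at z=.02: col -> +x world, row -> +y world
q=np.float32([proj(W,[c0[0]+dx,c0[1]+dy,.02]) for dx,dy in [(-.04,-.04),(.04,-.04),(.04,.04),(-.04,.04)]])
H=cv2.getPerspectiveTransform(q,np.float32([(0,0),(n,0),(n,n),(0,n)]))
p=cv2.warpPerspective(W['color'],H,(n,n),flags=cv2.INTER_CUBIC)
hsv=cv2.cvtColor(p,cv2.COLOR_BGR2HSV); m=((hsv[...,1]<60)&(hsv[...,2]>90)).astype(np.uint8)*255
m=cv2.morphologyEx(m,cv2.MORPH_OPEN,np.ones((5,5)))
cs,_=cv2.findContours(m,cv2.RETR_EXTERNAL,2); c=cv2.convexHull(max(cs,key=cv2.contourArea))
M=cv2.moments(c); ctr=np.array([M['m10'],M['m01']])/M['m00']; print('centre',c0[:2]+(ctr-n/2)*s)
P=c[:,0,:].astype(float)
for a in range(0,180,5):
    w=P@np.array([np.cos(np.radians(a)),np.sin(np.radians(a))]); print(a,round((w.max()-w.min())*s*1000,1),end='; ')
v=cv2.cvtColor(m,cv2.COLOR_GRAY2BGR); cv2.imwrite('pics/nut.png',np.hstack([p,v]))
print(onz(load('w4'),154,31,.02))
E
```

```text
centre [ 0.44692829 -0.20963091]
0 39.0; 5 39.0; 10 38.9; 15 38.8; 20 38.4; 25 37.8; 30 37.0; 35 36.0; 40 35.2; 45 35.4; 50 37.0; 55 38.3; 60 39.5; 65 40.4; 70 41.0; 75 41.3; 80 41.3; 85 41.0; 90 40.3; 95 40.2; 100 39.8; 105 41.2; 110 42.4; 115 43.3; 120 43.9; 125 44.2; 130 44.2; 135 43.8; 140 43.3; 145 42.5; 150 41.4; 155 39.9; 160 38.4; 165 38.4; 170 38.9; 175 39.1; [ 0.44712033 -0.20948307  0.02      ]
```

View pics/nut.png

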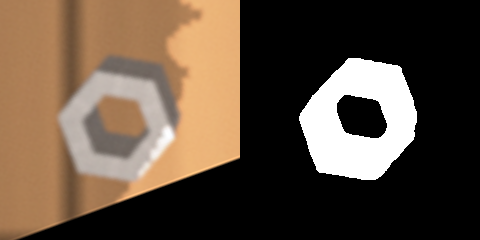

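The rectified patch shows the nut's top face with corners at (59,118), (97,72), (153,80), (176,128), (137,180) and (80,172). Its flats face 98°, 38° and -22°, so the current tool yaw nearly fits.

```bash
python3 -c "
from h import *
plan(.4452,-.2067,.10,-22)"
```

```text
t 13.55 cur yaw -20.2 -> -22.0 pos [ 0.481  -0.3751  0.1678] grip 86.8 0.0 F [ 0.6  0.7 -0.2] j7 0.57
 slide [145.7, -92.2, 67.2] rot [0.005, 0.0, 0.031]
```

>>> send_rows --motion '[{"claw":0.5,"slide":[36,-23,0],"delta_rot":[0,0,0.03]},{"claw":0.5,"slide":[73,-46,0],"delta_rot":[0,0,0.03]},{"claw":0.5,"slide":[110,-69,10],"delta_rot":[0,0,0.03]},{"claw":0.5,"slide":[137,-87,30],"delta_rot":[0,0,0.03]},{"claw":0.5,"slide":[146,-92,67],"delta_rot":[0,0,0.03]}]'

```text
time: 14.05
position: [0.4455, -0.2, 0.098]
tool_rot: [-2.596, -1.765, -0.012]
ft_force: [1.0, 0.1, 0.6]
grip_width: 0.758
grip_force: 0.0
```

>>> send_rows --motion '[{"claw":0.5,"slide":[0,0,0],"delta_rot":[0,0,0]},{"claw":0.5,"slide":[0,0,0],"delta_rot":[0,0,0]}]'

```text
time: 14.25
position: [0.4434, -0.2057, 0.0976]
tool_rot: [-2.604, -1.757, 0.003]
ft_force: [0.5, -0.2, 0.1]
grip_width: 0.75
grip_force: 0.0
```

```bash
python3 -c "
from h import *
plan(.4452,-.2067,.0265,-22)"
```

```text
t 14.25 cur yaw -22.0 -> -22.0 pos [ 0.4434 -0.2057  0.0976] grip 65.2 0.0 F [ 0.5 -0.2  0.1] j7 0.18
 slide [-0.1, 2.2, 71.1] rot [-0.001, 0.002, 0.0]
```

>>> send_rows --motion '[{"claw":0.5,"slide":[0,1,30],"delta_rot":[0,0,0]},{"claw":0.5,"slide":[0,2,50],"delta_rot":[0,0,0]},{"claw":0.5,"slide":[0,2,62],"delta_rot":[0,0,0]},{"claw":0.5,"slide":[0,2,68],"delta_rot":[0,0,0]},{"claw":0.5,"slide":[0,2,71],"delta_rot":[0,0,0]}]' --grip_force 20

```text
time: 14.75
position: [0.4462, -0.2069, 0.027]
tool_rot: [2.604, 1.756, -0.0]
ft_force: [-0.9, -0.6, 0.2]
grip_width: 0.749
grip_force: 0.0
```

>>> send_rows --motion '[{"claw":-1,"slide":[0,0,0],"delta_rot":[0,0,0]},{"claw":-1,"slide":[0,0,0],"delta_rot":[0,0,0]},{"claw":-1,"slide":[0,0,0],"delta_rot":[0,0,0]},{"claw":-1,"slide":[0,0,0],"delta_rot":[0,0,0]},{"claw":-1,"slide":[0,0,0],"delta_rot":[0,0,0]}]'

```text
time: 15.25
position: [0.4462, -0.2057, 0.0268]
tool_rot: [2.603, 1.758, 0.001]
ft_force: [0.1, 0.3, 1.4]
grip_width: 0.388
grip_force: 19.9
```

>>> send_rows --motion '[{"claw":-1,"slide":[0,0,0],"delta_rot":[0,0,0]},{"claw":-1,"slide":[0,0,-30],"delta_rot":[0,0,0]},{"claw":-1,"slide":[0,0,-70],"delta_rot":[0,0,0]},{"claw":-1,"slide":[0,0,-115],"delta_rot":[0,0,0]},{"claw":-1,"slide":[0,0,-115],"delta_rot":[0,0,0]}]'

```text
time: 15.75
position: [0.4494, -0.2074, 0.1465]
tool_rot: [2.599, 1.755, 0.014]
ft_force: [-0.1, -0.7, -0.5]
grip_width: 0.391
grip_force: 19.9
```

```bash
python3 -c "
from h import *
plan(.5743,.1444,.14,-22);plan(.5743,.1444,.14,22)"
```

```text
t 15.75 cur yaw -22.0 -> -22.0 pos [ 0.4494 -0.2074  0.1465] grip 34.0 19.9 F [-0.1 -0.7 -0.5] j7 0.10
 slide [372.9, -15.7, 8.0] rot [0.009, -0.004, 0.001]
t 15.75 cur yaw -22.0 -> 22.0 pos [ 0.4494 -0.2074  0.1465] grip 34.0 19.9 F [-0.1 -0.7 -0.5] j7 0.10
 slide [372.9, -15.7, 8.0] rot [0.011, -0.001, -0.767]
```

>>> send_rows --motion '[{"claw":-1,"slide":[45,-2,0],"delta_rot":[0,0,0]},{"claw":-1,"slide":[90,-4,0],"delta_rot":[0,0,0]},{"claw":-1,"slide":[135,-6,0],"delta_rot":[0,0,0]},{"claw":-1,"slide":[180,-8,0],"delta_rot":[0,0,0]},{"claw":-1,"slide":[225,-10,0],"delta_rot":[0,0,0]}]'

```text
time: 16.25
position: [0.5204, 0.0086, 0.1407]
tool_rot: [-2.603, -1.758, 0.001]
ft_force: [0.7, 0.1, -0.7]
grip_width: 0.389
grip_force: 19.9
```

>>> send_rows --motion '[{"claw":-1,"slide":[40,-1,0],"delta_rot":[0,0,-0.14]},{"claw":-1,"slide":[80,-3,0],"delta_rot":[0,0,-0.28]},{"claw":-1,"slide":[120,-5,0],"delta_rot":[0,0,-0.42]},{"claw":-1,"slide":[148,-6,0],"delta_rot":[0,0,-0.56]},{"claw":-1,"slide":[148,-6,0],"delta_rot":[0,0,-0.7]}]'

```text
time: 16.75
position: [0.5702, 0.1521, 0.1396]
tool_rot: [-1.825, -2.555, 0.001]
ft_force: [0.3, -0.2, -1.7]
grip_width: 0.392
grip_force: 19.9
```

>>> send_rows --motion '[{"claw":-1,"slide":[0,0,0],"delta_rot":[0,0,-0.067]},{"claw":-1,"slide":[0,0,0],"delta_rot":[0,0,-0.067]}]'

```text
time: 16.95
position: [0.5698, 0.1461, 0.1401]
tool_rot: [-1.756, -2.604, 0.003]
ft_force: [-0.3, 0.2, -1.3]
grip_width: 0.387
grip_force: 19.9
```

```bash
python3 -c "
from h import *
plan(.5743,.1444,.065,22)
im=snap('wrist','w5')"
```

```text
t 16.95 cur yaw 22.0 -> 22.0 pos [0.5698 0.1461 0.1401] grip 33.7 19.9 F [-0.3  0.2 -1.3] j7 0.28
 slide [-3.2, 3.7, 75.1] rot [-0.002, 0.0, 0.0]
```

View pics/w5.png

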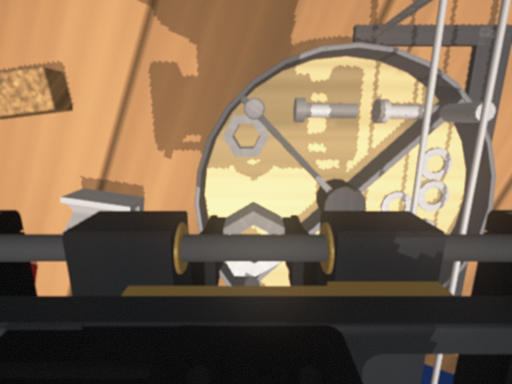

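The held nut at (254,240) is over the nut bin. The sample nut is at (247,133) and the post at (255,107), with the divider running at 45° to the hub at (340,195), so the bin is square to the front.

>>> send_rows --motion '[{"claw":-1,"slide":[-3,3,20],"delta_rot":[0,0,0]},{"claw":-1,"slide":[-3,3,45],"delta_rot":[0,0,0]},{"claw":-1,"slide":[-3,3,65],"delta_rot":[0,0,0]},{"claw":-1,"slide":[-3,3,75],"delta_rot":[0,0,0]},{"claw":-1,"slide":[-3,3,75],"delta_rot":[0,0,0]}]'

```text
time: 17.5
position: [0.5731, 0.144, 0.0649]
tool_rot: [-1.758, -2.602, 0.004]
ft_force: [-0.3, -0.0, -0.6]
grip_width: 0.386
grip_force: 19.9
```

>>> send_rows --motion '[{"claw":0.1,"slide":[0,0,0],"delta_rot":[0,0,0]},{"claw":0.1,"slide":[0,0,0],"delta_rot":[0,0,0]},{"claw":0.1,"slide":[0,0,0],"delta_rot":[0,0,0]},{"claw":0.1,"slide":[0,0,0],"delta_rot":[0,0,0]}]'

```text
time: 17.9
position: [0.5749, 0.1448, 0.0675]
tool_rot: [1.756, 2.604, 0.002]
ft_force: [0.1, -0.2, 0.5]
grip_width: 0.541
grip_force: 0.0
```

>>> send_rows --motion '[{"claw":0.1,"slide":[0,0,-25],"delta_rot":[0,0,0]},{"claw":0.1,"slide":[0,0,-60],"delta_rot":[0,0,0]},{"claw":1,"slide":[0,0,-100],"delta_rot":[0,0,0]},{"claw":1,"slide":[0,0,-100],"delta_rot":[0,0,0]}]'

```text
time: 18.3
position: [0.578, 0.145, 0.1727]
tool_rot: [1.754, 2.6, 0.014]
ft_force: [-0.0, -0.0, 0.6]
grip_width: 0.651
grip_force: 0.0
```

```bash
python3 -c "
from h import *
plan(.443,.069,.165,101.5)
T=snap('wrist','w6')"
```

```text
t 18.30 cur yaw 22.0 -> 101.5 pos [0.578  0.145  0.1727] grip 56.6 0.0 F [-0.  -0.   0.6] j7 0.28
 slide [-19.9, -153.7, 6.0] rot [0.009, 0.007, -1.388]
```

View pics/w6.png

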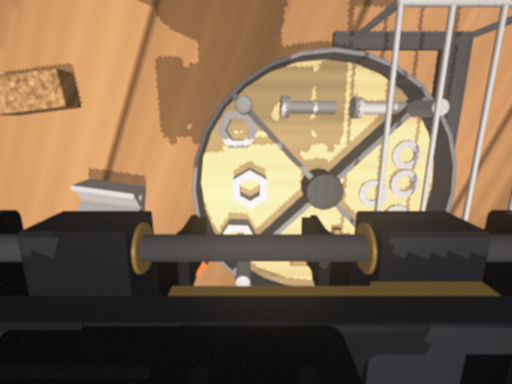

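The nut lies flat in the nut bin at (250,186), with the wheel still square to the front. Next is the V-block.

>>> send_rows --motion '[{"claw":1,"slide":[-5,-38,0],"delta_rot":[0,0,0]},{"claw":1,"slide":[-10,-76,0],"delta_rot":[0,0,-0.14]},{"claw":1,"slide":[-15,-114,0],"delta_rot":[0,0,-0.28]},{"claw":1,"slide":[-20,-154,0],"delta_rot":[0,0,-0.42]},{"claw":1,"slide":[-20,-154,0],"delta_rot":[0,0,-0.56]}]'

```text
time: 18.85
position: [0.4341, 0.0661, 0.1651]
tool_rot: [-0.96, -2.985, -0.003]
ft_force: [0.3, 0.6, 0.1]
grip_width: 0.989
grip_force: 0.0
```

>>> send_rows --motion '[{"claw":1,"slide":[0,0,0],"delta_rot":[0,0,-0.14]},{"claw":1,"slide":[0,0,0],"delta_rot":[0,0,-0.28]},{"claw":1,"slide":[0,0,0],"delta_rot":[0,0,-0.42]},{"claw":1,"slide":[0,0,0],"delta_rot":[0,0,-0.56]},{"claw":1,"slide":[0,0,0],"delta_rot":[0,0,-0.7]}]'

```text
time: 19.35
position: [0.4383, 0.0682, 0.1657]
tool_rot: [0.124, -3.138, 0.0]
ft_force: [-0.2, -0.7, 0.5]
grip_width: 1.003
grip_force: 0.0
```

>>> send_rows --motion '[{"claw":1,"slide":[0,0,0],"delta_rot":[0,0,-0.128]},{"claw":1,"slide":[0,0,0],"delta_rot":[0,0,-0.128]}]'

```text
time: 19.55
position: [0.4384, 0.0682, 0.1658]
tool_rot: [0.316, -3.124, 0.0]
ft_force: [0.1, 0.0, 0.1]
grip_width: 0.999
grip_force: 0.0
```

```bash
python3 -c "
from h import *
plan(.443,.069,.165,101.5)
T=snap('wrist','w7')
print([proj(T,[.443+a*np.cos(.2)-b*np.sin(.2),.069+a*np.sin(.2)+b*np.cos(.2),.035]).round() for a,b in[(.031,.02),(.031,-.02),(-.031,-.02),(-.031,.02)]])
cv2.imwrite('pics/w7c.png',cv2.resize(T['color'][100:260,100:420],None,fx=2.5,fy=2.5,interpolation=cv2.INTER_CUBIC))"
```

```text
t 19.55 cur yaw 101.6 -> 101.5 pos [0.4384 0.0682 0.1658] grip 87.0 0.0 F [0.1 0.  0.1] j7 1.47
 slide [-4.7, -0.2, 0.8] rot [0.0, -0.001, 0.001]
[array([273., 224.]), array([233., 224.]), array([232., 163.]), array([274., 163.])]
```

View pics/w7c.png

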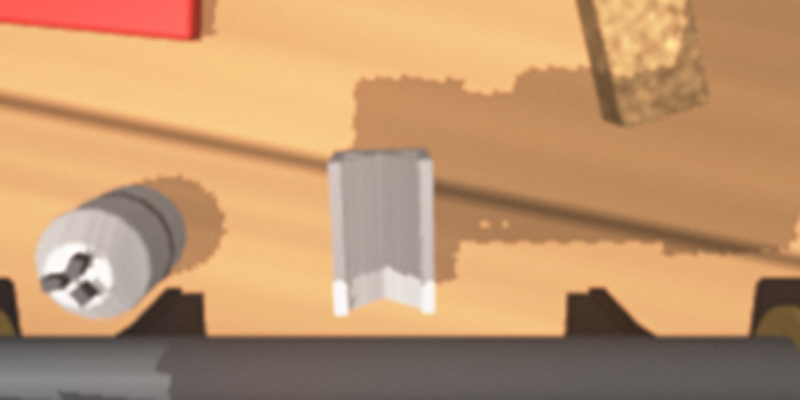

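The V-block's top corners are at crop positions (329,160), (433,158), (335,313) and (433,312), which match the prediction within 2 px, square to the fingers. The chuck is at (100,250). Gripping.

>>> send_rows --motion '[{"claw":0.5,"slide":[-4.5,0,30],"delta_rot":[0,0,0]},{"claw":0.5,"slide":[-4.5,0,65],"delta_rot":[0,0,0]},{"claw":0.5,"slide":[-4.5,0,100],"delta_rot":[0,0,0]},{"claw":0.5,"slide":[-4.5,0,120],"delta_rot":[0,0,0]},{"claw":0.5,"slide":[-4.5,0,129],"delta_rot":[0,0,0]}]' --grip_force 45

```text
time: 20.1
position: [0.4417, 0.0685, 0.0354]
tool_rot: [0.311, -3.122, 0.003]
ft_force: [-0.7, -0.6, 1.0]
grip_width: 0.76
grip_force: 0.0
```

>>> send_rows --motion '[{"claw":0.5,"slide":[0,0,0.5],"delta_rot":[0,0,0]},{"claw":-1,"slide":[0,0,0.5],"delta_rot":[0,0,0]},{"claw":-1,"slide":[0,0,0.5],"delta_rot":[0,0,0]},{"claw":-1,"slide":[0,0,0.5],"delta_rot":[0,0,0]},{"claw":-1,"slide":[0,0,0.5],"delta_rot":[0,0,0]}]'

```text
time: 20.6
position: [0.444, 0.0694, 0.0378]
tool_rot: [-0.316, 3.124, 0.001]
ft_force: [0.1, -2.8, 1.9]
grip_width: 0.474
grip_force: 1.4
```

>>> send_rows --motion '[{"claw":-1,"slide":[0,0,0],"delta_rot":[0,0,0]},{"claw":-1,"slide":[0,0,0],"delta_rot":[0,0,0]},{"claw":-1,"slide":[0,0,0],"delta_rot":[0,0,0]}]'

```text
time: 20.9
position: [0.444, 0.0692, 0.0377]
tool_rot: [-0.315, 3.125, 0.001]
ft_force: [-1.0, -1.2, 6.0]
grip_width: 0.455
grip_force: 44.9
```

```bash
python3 -c "
from h import *
plan(.6105,-.2085,.14,77)"
```

```text
t 20.90 cur yaw 101.5 -> 77.0 pos [0.444  0.0692 0.0377] grip 39.6 44.9 F [-1.  -1.2  6. ] j7 1.71
 slide [-107.7, -305.4, -102.3] rot [0.001, 0.001, 0.428]
```

>>> send_rows --motion '[{"claw":-1,"slide":[0,0,-25],"delta_rot":[0,0,0]},{"claw":-1,"slide":[0,0,-60],"delta_rot":[0,0,0]},{"claw":-1,"slide":[0,0,-95],"delta_rot":[0,0,0]},{"claw":-1,"slide":[-8,-20,-105],"delta_rot":[0,0,0]},{"claw":-1,"slide":[-18,-50,-105],"delta_rot":[0,0,0]}]'

```text
time: 21.4
position: [0.4718, 0.0259, 0.1436]
tool_rot: [-0.323, 3.122, 0.007]
ft_force: [0.2, 0.4, -3.8]
grip_width: 0.453
grip_force: 44.9
```

>>> send_rows --motion '[{"claw":-1,"slide":[-15,-42,0],"delta_rot":[0,0,0]},{"claw":-1,"slide":[-30,-84,0],"delta_rot":[0,0,0]},{"claw":-1,"slide":[-45,-126,0],"delta_rot":[0,0,0]},{"claw":-1,"slide":[-60,-168,0],"delta_rot":[0,0,0]},{"claw":-1,"slide":[-74,-208,0],"delta_rot":[0,0,0]}]'

```text
time: 21.9
position: [0.5855, -0.1662, 0.1406]
tool_rot: [0.316, -3.124, -0.001]
ft_force: [0.7, -0.2, -1.9]
grip_width: 0.453
grip_force: 44.9
```

>>> send_rows --motion '[{"claw":-1,"slide":[-9,-30,0],"delta_rot":[0,0,0.14]},{"claw":-1,"slide":[-16,-47,0],"delta_rot":[0,0,0.28]},{"claw":-1,"slide":[-16,-47,0],"delta_rot":[0,0,0.42]},{"claw":-1,"slide":[-16,-47,0],"delta_rot":[0,0,0.428]},{"claw":-1,"slide":[-16,-47,0],"delta_rot":[0,0,0.428]}]'

```text
time: 22.4
position: [0.6098, -0.2073, 0.1411]
tool_rot: [-0.35, -3.12, -0.001]
ft_force: [-0.4, 0.0, -3.0]
grip_width: 0.458
grip_force: 44.9
```

```bash
python3 -c "
from h import *
plan(.6105,-.2085,.0497,77)
im=snap('wrist','w8'); t=snap('top','t8')
L=lambda im,pts:[cv2.circle(im['color'],tuple(int(round(q)) for q in proj(im,p)),1,(0,0,255),-1) for p in pts]
c,s=np.cos(np.radians(-13)),np.sin(np.radians(-13))
pts=[[.6105+a*c-b*s,-.2085+a*s+b*c,.022] for a,b in[(.052,.041),(.052,-.041),(-.052,-.041),(-.052,.041),(.041,.03),(.041,-.03),(-.041,-.03),(-.041,.03)]]
L(im,pts);L(t,pts)
a=cv2.resize(im['color'][60:260,100:420],(800,500)[::1],interpolation=cv2.INTER_CUBIC)[:320]
b=cv2.resize(t['color'][90:180,270:370],None,fx=3,fy=3,interpolation=cv2.INTER_CUBIC)
cv2.imwrite('pics/m8.png',np.vstack([a,cv2.copyMakeBorder(b,0,0,0,800-b.shape[1],0)]))"
```

```text
t 22.40 cur yaw 77.2 -> 77.0 pos [ 0.6098 -0.2073  0.1411] grip 39.8 44.9 F [-0.4  0.  -3. ] j7 2.03
 slide [-1.1, -1.1, 91.4] rot [0.0, -0.002, 0.004]
```

View pics/m8.png

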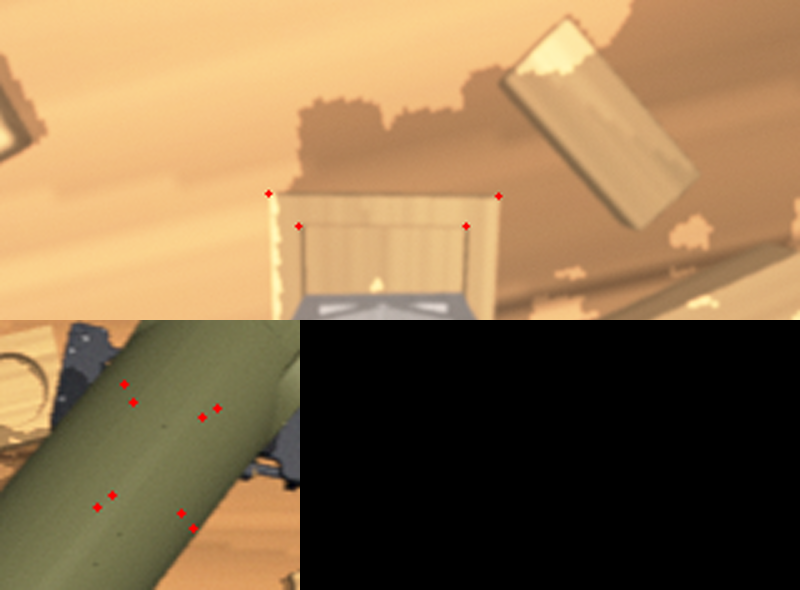

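The dots predicted for the block's near edge at (268,193) and (499,196), and for the recess corners at (298,226) and (466,226), lie within 1–2 mm of the block. Lowering the V-block.

>>> send_rows --motion '[{"claw":-1,"slide":[-1,-0.5,20],"delta_rot":[0,0,0]},{"claw":-1,"slide":[-1,-0.5,45],"delta_rot":[0,0,0]},{"claw":-1,"slide":[-1,-0.5,65],"delta_rot":[0,0,0]},{"claw":-1,"slide":[-1,-0.5,78],"delta_rot":[0,0,0]},{"claw":-1,"slide":[-1,-0.5,85],"delta_rot":[0,0,0]}]'

```text
time: 23.0
position: [0.6107, -0.2079, 0.056]
tool_rot: [-0.353, -3.121, -0.001]
ft_force: [-0.3, -0.3, -2.2]
grip_width: 0.459
grip_force: 44.9
```

>>> send_rows --motion '[{"claw":-1,"slide":[0,0,2],"delta_rot":[0,0,0]},{"claw":-1,"slide":[0,0,3],"delta_rot":[0,0,0]},{"claw":-1,"slide":[0,0,4],"delta_rot":[0,0,0]},{"claw":-1,"slide":[0,0,4],"delta_rot":[0,0,0]}]'

```text
time: 23.4
position: [0.6115, -0.209, 0.0537]
tool_rot: [0.355, 3.12, 0.0]
ft_force: [0.5, 0.6, -2.5]
grip_width: 0.453
grip_force: 44.9
```

```bash
python3 -c "
from h import *
plan(.6105,-.2085,.0497,77)"
```

```text
t 23.40 cur yaw 77.0 -> 77.0 pos [ 0.6115 -0.209   0.0537] grip 39.4 44.9 F [ 0.5  0.6 -2.5] j7 2.08
 slide [1.1, 0.2, 4.0] rot [0.0, 0.001, 0.0]
```

>>> send_rows --motion '[{"claw":-1,"slide":[0,0,2],"delta_rot":[0,0,0]},{"claw":-1,"slide":[0,0,3],"delta_rot":[0,0,0]},{"claw":-1,"slide":[0,0,4],"delta_rot":[0,0,0]},{"claw":-1,"slide":[0,0,4.5],"delta_rot":[0,0,0]},{"claw":-1,"slide":[0,0,4.5],"delta_rot":[0,0,0]}]'

```text
time: 23.9
position: [0.6111, -0.2088, 0.0499]
tool_rot: [0.355, 3.121, 0.002]
ft_force: [-3.5, 2.7, 7.7]
grip_width: 0.455
grip_force: 44.9
```

>>> send_rows --motion '[{"claw":0.3,"slide":[0,0,0],"delta_rot":[0,0,0]},{"claw":0.5,"slide":[0,0,0],"delta_rot":[0,0,0]},{"claw":0.5,"slide":[0,0,0],"delta_rot":[0,0,0]},{"claw":0.5,"slide":[0,0,0],"delta_rot":[0,0,0]}]'

```text
time: 24.3
position: [0.6112, -0.2089, 0.0486]
tool_rot: [0.355, 3.121, -0.0]
ft_force: [-0.1, -0.3, -0.1]
grip_width: 0.71
grip_force: 0.0
```

>>> send_rows --motion '[{"claw":0.5,"slide":[0,0,-15],"delta_rot":[0,0,0]},{"claw":0.5,"slide":[0,0,-50],"delta_rot":[0,0,0]},{"claw":0.5,"slide":[0,0,-90],"delta_rot":[0,0,0]},{"claw":0.5,"slide":[0,0,-125],"delta_rot":[0,0,0]},{"claw":0.5,"slide":[0,0,-125],"delta_rot":[0,0,0]}]'

```text
time: 24.8
position: [0.6136, -0.211, 0.1802]
tool_rot: [0.355, 3.112, -0.003]
ft_force: [-0.2, -0.2, 1.2]
grip_width: 0.752
grip_force: 0.0
```

```bash
python3 -c "
from h import *
plan(.471,-.035,.17,77);plan(.471,-.035,.17,50)
im=snap('wrist','w9')"
```

```text
t 24.80 cur yaw 77.0 -> 77.0 pos [ 0.6136 -0.211   0.1802] grip 65.4 0.0 F [-0.2 -0.2  1.2] j7 2.01
 slide [178.7, 139.4, 8.3] rot [-0.001, 0.01, -0.0]
t 24.80 cur yaw 77.0 -> 50.0 pos [ 0.6136 -0.211   0.1802] grip 65.4 0.0 F [-0.2 -0.2  1.2] j7 2.01
 slide [178.7, 139.4, 8.3] rot [0.002, 0.01, 0.471]
```

View pics/w9.png

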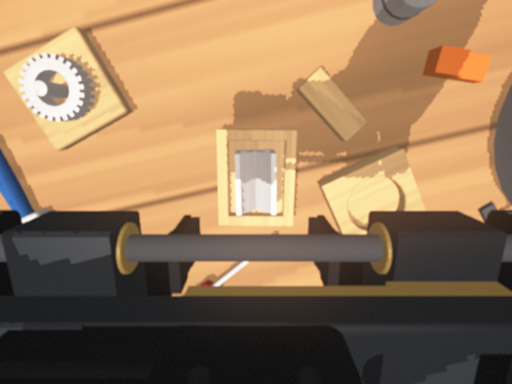

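The V-block is seated, groove up, in the rectangular recess at (256,183), and the gear is still on its stand at (52,87). The chuck is next.

>>> send_rows --motion '[{"claw":0.7,"slide":[36,28,0],"delta_rot":[0,0,0]},{"claw":0.7,"slide":[72,56,0],"delta_rot":[0,0,0]},{"claw":0.7,"slide":[108,84,0],"delta_rot":[0,0,0]},{"claw":0.7,"slide":[144,112,0],"delta_rot":[0,0,0]},{"claw":0.7,"slide":[179,139,8],"delta_rot":[0,0,0]}]'

```text
time: 25.35
position: [0.4678, -0.0337, 0.1651]
tool_rot: [-0.355, -3.12, 0.002]
ft_force: [-0.5, 0.7, 0.7]
grip_width: 0.848
grip_force: 0.0
```

>>> send_rows --motion '[{"claw":0.7,"slide":[0,0,0],"delta_rot":[0,0,0]},{"claw":0.7,"slide":[0,0,0],"delta_rot":[0,0,0]},{"claw":0.7,"slide":[0,0,0],"delta_rot":[0,0,0]}]'

```text
time: 25.65
position: [0.4697, -0.0359, 0.1662]
tool_rot: [0.358, 3.121, -0.002]
ft_force: [-0.1, -0.4, 0.3]
grip_width: 0.85
grip_force: 0.0
```

```bash
python3 -c "
from h import *
W7=load('w7');T=load('top0');S=load('scene0')
print(onz(W7,130,210.8,.070),tri([(W7,130,210.8),(T,406/2.353+80,376/2.353+30)]))
im=snap('wrist','w10')
plan(.471,-.035,.041,77)
cv2.imwrite('pics/w10c.png',cv2.resize(im['color'][60:260,120:400],None,fx=2.5,fy=2.5,interpolation=cv2.INTER_CUBIC))
print([(proj(im,[.471,-.035,z])-[120,60])*2.5 for z in (0,.05,.072)])"
```

```text
[ 0.46962093 -0.03451756  0.07      ] [ 0.47114716 -0.03541476  0.06698739]
t 25.70 cur yaw 76.8 -> 77.0 pos [ 0.4699 -0.0366  0.1662] grip 74.1 0.0 F [-0.1 -1.6  0.4] j7 1.29
 slide [-0.7, 2.2, 125.2] rot [-0.003, 0.0, -0.003]
[array([337.36204355, 307.50392658]), array([337.7969677, 336.422632 ]), array([338.0432803 , 352.80029671])]
```

View pics/w10c.png

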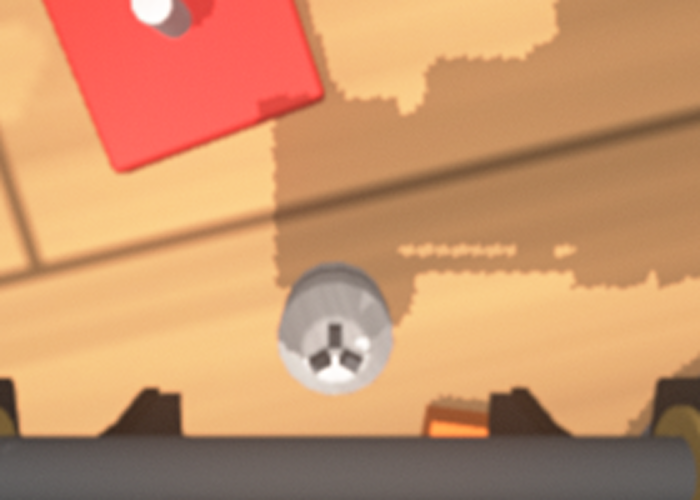

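The chuck's jaws are at crop (335,350), about 1 mm from the prediction, and it is centred between the fingers. The orange block is clear of the right finger's path. Gripping.

>>> send_rows --motion '[{"claw":0.7,"slide":[0,1.5,30],"delta_rot":[0,0,0]},{"claw":0.7,"slide":[0,1.5,65],"delta_rot":[0,0,0]},{"claw":0.7,"slide":[0,1.5,95],"delta_rot":[0,0,0]},{"claw":0.7,"slide":[0,1.5,115],"delta_rot":[0,0,0]},{"claw":0.7,"slide":[0,1.5,125],"delta_rot":[0,0,0]}]' --grip_force 50

```text
time: 26.2
position: [0.4683, -0.0368, 0.0384]
tool_rot: [-0.362, -3.116, 0.012]
ft_force: [0.4, 0.1, 0.1]
grip_width: 0.849
grip_force: 0.0
```

>>> send_rows --motion '[{"claw":0.7,"slide":[0,0,0],"delta_rot":[0,0,0]},{"claw":-1,"slide":[0,0,0],"delta_rot":[0,0,0]},{"claw":-1,"slide":[0,0,0],"delta_rot":[0,0,0]},{"claw":-1,"slide":[0,0,0],"delta_rot":[0,0,0]},{"claw":-1,"slide":[0,0,0],"delta_rot":[0,0,0]}]'

```text
time: 26.7
position: [0.4701, -0.033, 0.0418]
tool_rot: [0.355, 3.121, 0.002]
ft_force: [0.1, -0.3, -0.2]
grip_width: 0.569
grip_force: 1.3
```

>>> send_rows --motion '[{"claw":-1,"slide":[0,0,0],"delta_rot":[0,0,0]},{"claw":-1,"slide":[0,0,0],"delta_rot":[0,0,0]},{"claw":-1,"slide":[0,0,0],"delta_rot":[0,0,0]},{"claw":-1,"slide":[0,0,0],"delta_rot":[0,0,0]}]'

```text
time: 27.1
position: [0.4698, -0.034, 0.0417]
tool_rot: [-0.356, -3.121, 0.0]
ft_force: [-1.8, -2.4, 7.2]
grip_width: 0.493
grip_force: 50.0
```

```bash
python3 -c "
from h import *
plan(.665,-.0875,.12,77)"
```

```text
t 27.10 cur yaw 77.0 -> 77.0 pos [ 0.4698 -0.034   0.0417] grip 42.9 50.0 F [-1.8 -2.4  7.2] j7 1.65
 slide [-202.3, -8.1, -78.3] rot [-0.0, -0.0, -0.0]
```

>>> send_rows --motion '[{"claw":-1,"slide":[0,0,-20],"delta_rot":[0,0,0]},{"claw":-1,"slide":[0,0,-50],"delta_rot":[0,0,0]},{"claw":-1,"slide":[0,0,-78],"delta_rot":[0,0,0]},{"claw":-1,"slide":[-20,-1,-80],"delta_rot":[0,0,0]},{"claw":-1,"slide":[-50,-2,-80],"delta_rot":[0,0,0]}]'

```text
time: 27.6
position: [0.5181, -0.0434, 0.1228]
tool_rot: [0.35, 3.12, 0.017]
ft_force: [-0.2, 0.4, -2.3]
grip_width: 0.49
grip_force: 50.0
```

>>> send_rows --motion '[{"claw":-1,"slide":[-38,-1,0],"delta_rot":[0,0,0]},{"claw":-1,"slide":[-76,-3,0],"delta_rot":[0,0,0]},{"claw":-1,"slide":[-114,-5,0],"delta_rot":[0,0,0]},{"claw":-1,"slide":[-140,-6,0],"delta_rot":[0,0,0]},{"claw":-1,"slide":[-152,-6,0],"delta_rot":[0,0,0]}]'

```text
time: 28.1
position: [0.6658, -0.0867, 0.1191]
tool_rot: [-0.355, -3.12, 0.001]
ft_force: [-0.0, 0.4, -4.3]
grip_width: 0.488
grip_force: 50.0
```

>>> send_rows --motion '[{"claw":-1,"slide":[0,0,0],"delta_rot":[0,0,0]},{"claw":-1,"slide":[0,0,0],"delta_rot":[0,0,0]}]'

```text
time: 28.3
position: [0.6634, -0.0861, 0.1197]
tool_rot: [-0.356, -3.118, -0.001]
ft_force: [-0.2, 0.5, -4.4]
grip_width: 0.489
grip_force: 50.0
```

```bash
python3 -c "
from h import *
plan(.6645,-.087,.0537,77)
im=snap('wrist','w11')
c,s=np.cos(np.radians(-12)),np.sin(np.radians(-12))
for a,b in[(.045,.045),(.045,-.045),(-.045,-.045),(-.045,.045)]: cv2.circle(im['color'],tuple(int(round(q)) for q in proj(im,[.665+a*c-b*s,-.0875+a*s+b*c,.027])),1,(0,0,255),-1)
for t in np.arange(0,6.28,.3): cv2.circle(im['color'],tuple(int(round(q)) for q in proj(im,[.665+.031*np.cos(t),-.0875+.031*np.sin(t),.027])),1,(255,0,0),-1)
cv2.imwrite('pics/w11c.png',cv2.resize(im['color'][60:260,120:400],None,fx=2.5,fy=2.5,interpolation=cv2.INTER_CUBIC))"
```

```text
t 28.30 cur yaw 77.0 -> 77.0 pos [ 0.6634 -0.0861  0.1197] grip 42.6 50.0 F [-0.2  0.5 -4.4] j7 1.81
 slide [-1.5, -0.6, 66.0] rot [0.0, -0.003, -0.0]
```

View pics/w11c.png

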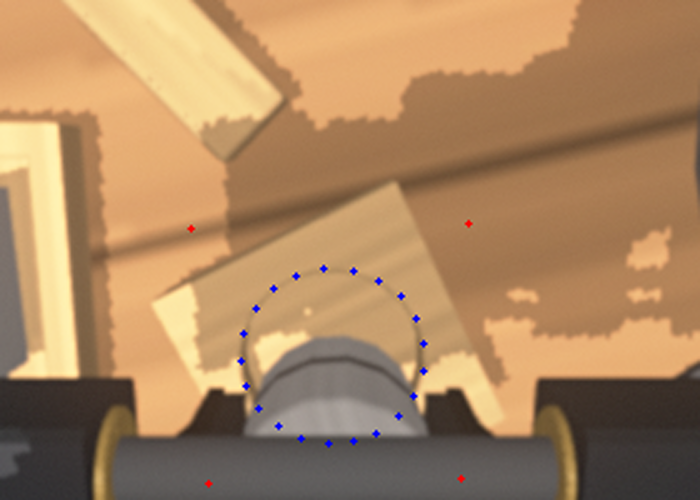

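The predicted recess circle (blue, centred near (332,355)) lies on the real recess rim. The red square only used a wrong guess at the block's yaw, which doesn't matter for a round recess. Lowering the chuck.

>>> send_rows --motion '[{"claw":-1,"slide":[-1,-0.5,15],"delta_rot":[0,0,0]},{"claw":-1,"slide":[-1,-0.5,32],"delta_rot":[0,0,0]},{"claw":-1,"slide":[-1,-0.5,47],"delta_rot":[0,0,0]},{"claw":-1,"slide":[-1,-0.5,57],"delta_rot":[0,0,0]},{"claw":-1,"slide":[-1,-0.5,60],"delta_rot":[0,0,0]}]'

```text
time: 28.85
position: [0.664, -0.0869, 0.0587]
tool_rot: [-0.356, -3.118, 0.0]
ft_force: [0.1, 0.1, -4.5]
grip_width: 0.489
grip_force: 50.0
```

>>> send_rows --motion '[{"claw":-1,"slide":[0,0,1],"delta_rot":[0,0,0]},{"claw":-1,"slide":[0,0,2],"delta_rot":[0,0,0]},{"claw":-1,"slide":[0,0,3],"delta_rot":[0,0,0]},{"claw":-1,"slide":[0,0,3],"delta_rot":[0,0,0]}]'

```text
time: 29.25
position: [0.6657, -0.0875, 0.0585]
tool_rot: [0.356, 3.121, 0.0]
ft_force: [-0.1, -0.1, -5.3]
grip_width: 0.489
grip_force: 50.0
```

```bash
python3 -c "
from h import *
plan(.6645,-.087,.0537,77)"
```

```text
t 29.25 cur yaw 77.0 -> 77.0 pos [ 0.6657 -0.0875  0.0585] grip 42.5 50.0 F [-0.1 -0.1 -5.3] j7 1.84
 slide [1.2, 0.2, 4.8] rot [0.0, 0.0, -0.0]
```

>>> send_rows --motion '[{"claw":-1,"slide":[0,0,2],"delta_rot":[0,0,0]},{"claw":-1,"slide":[0,0,3],"delta_rot":[0,0,0]},{"claw":-1,"slide":[0,0,4],"delta_rot":[0,0,0]},{"claw":-1,"slide":[0,0,5],"delta_rot":[0,0,0]},{"claw":-1,"slide":[0,0,5],"delta_rot":[0,0,0]}]'

```text
time: 29.75
position: [0.6654, -0.0874, 0.0538]
tool_rot: [-0.356, -3.121, -0.001]
ft_force: [-3.2, 1.5, 3.4]
grip_width: 0.489
grip_force: 50.0
```

>>> send_rows --motion '[{"claw":0.3,"slide":[0,0,0],"delta_rot":[0,0,0]},{"claw":0.6,"slide":[0,0,0],"delta_rot":[0,0,0]},{"claw":0.6,"slide":[0,0,0],"delta_rot":[0,0,0]},{"claw":0.6,"slide":[0,0,0],"delta_rot":[0,0,0]}]'

```text
time: 30.15
position: [0.6656, -0.0875, 0.053]
tool_rot: [0.356, 3.121, -0.0]
ft_force: [-0.0, -0.1, 0.4]
grip_width: 0.751
grip_force: 0.0
```

>>> send_rows --motion '[{"claw":0.6,"slide":[0,0,-15],"delta_rot":[0,0,0]},{"claw":0.6,"slide":[0,0,-50],"delta_rot":[0,0,0]},{"claw":0.6,"slide":[0,0,-90],"delta_rot":[0,0,0]},{"claw":0.6,"slide":[0,0,-135],"delta_rot":[0,0,0]},{"claw":0.6,"slide":[0,0,-150],"delta_rot":[0,0,0]}]'

```text
time: 30.65
position: [0.6675, -0.0889, 0.2095]
tool_rot: [0.356, 3.114, -0.0]
ft_force: [-0.4, 0.1, 0.2]
grip_width: 0.798
grip_force: 0.0
```

```bash
python3 -c "
from h import *
plan(.6645,-.087,.2,77)
a=snap('wrist','w12');b=snap('scene','s12')
cv2.imwrite('pics/m12.png',np.hstack([cv2.resize(x['color'],(400,300),interpolation=cv2.INTER_AREA) for x in (a,b)]))
print((proj(a,[.6645,-.087,.084]))*.78125)"
```

```text
t 30.65 cur yaw 77.0 -> 77.0 pos [ 0.6675 -0.0889  0.2095] grip 69.4 0.0 F [-0.4  0.1  0.2] j7 1.77
 slide [3.5, 1.1, 9.5] rot [0.001, 0.008, -0.001]
[199.04154143 145.85421429]
```

View pics/m12.png

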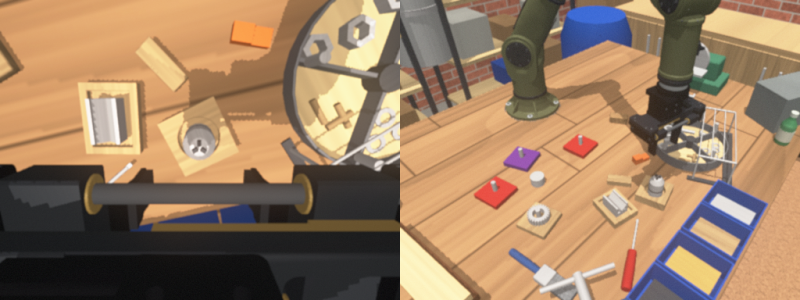

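The wrist view shows the chuck upright in its recess at (199,145), the V-block seated at (107,120) and the nut still in its bin at (357,32). The scene view shows the gear on its stand at (539,214). The gripper is clear of everything, so I'm handing in.

```bash
python3 -c "
from bench import ctrl
print(ctrl.close_job())"
```

```text
the job is handed in; nothing more can be done
None
```

The job is handed in: the last pictures show the gear, chuck and V-block in their places and the nut in its bin at the open front, but the hand-in returned no verdict.

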